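# Open the light stand's aperture wheel to its largest hole

## Robot

A 7-joint arm with a two-finger parallel gripper is mounted at the origin on the work surface. World frame = base frame: x ahead of the robot, y to its left, z up, the work surface at z = 0. Lengths are in mm, angles in rad, forces in N, time in s.
With the tool pointing down it reaches from about 425 to 825 mm from the base axis. Payload 3.6 kg.
Tool frame: the origin (TCP) lies at the very end of the fingers, on their centre line; the grasp point (between the pads) lies 19 mm behind it; y points along the fingers, z is the direction in which the jaws open and shut, and the axes are right-handed (so a half turn about y gives the same grasp; the last joint's range is limited). The gripper opens to 85 mm and grips with 20 to 120 N. Pads are 22 mm wide; open, the fingers measure 114 mm over their backs; the gripper's body (76 mm by 85 mm) begins 54 mm behind the grasp point. The pads swing forward as they close: fully open they stand 13 mm farther back than shut.
Start: joints at [1.27, 0.615, -0.013, 1.423, 0.008, 1.103, -0.04], TCP at [176.393, -625.578, 231.297] pointing down, gripper open.
Joint ranges: [-3.12, 3.12], [-0.3, 2.06], [-1.34, 1.32], [0.26, 2.42], [-1.36, 4.5], [0.01, 1.98], [-2.84, 2.84]. Speed limits (rad/s): [2.79, 2.79, 3.14, 3.14, 3.14, 3.14, 3.14].

## Interface

Orientations are given as a unit quaternion [x, y, z, w].
In Python, from plant import env, optics gives the robot as it stands.
- The arm moves only by the tool move_arm, never from a script. Its argument "commands" is a list of rows, each an object of numbers: "x", "y", "z": the shift along the tool's x, y, z in mm; "twist": the turn about the tool's y in rad; "jaw": the opening, from 0 (shut) to 1 (fully open). In form: [{"x": .., "y": .., "z": .., "twist": .., "jaw": ..}, ...]. A call has 1 to 5 rows; each row shifts and turns the pose as measured when the row begins, along the tool's axes as they then stand; what a row does not reach is not made up. A row lasts 1/8 s, in which the tool goes at most 62.5 mm and 10.7 degrees, less where a joint would pass 70% of its speed; a pose out of reach is approached as far as the arm can. A call with a gripper value outside its range is refused whole. The fingers move at their own pace and stop on an object; "force" is the grip in N (left out, the last holds). Time passes only in rows, so rows that do not move let the fingers close. It gives the time, the measured TCP pose, the force and the opening at its end, in the units of the state.
- env.state(): the state, without advancing time (a new reading comes with each control period).
- optics.snapshot(name): name is "scene" or "side" or "wrist"; returns a dict with "color" (384x512x3 uint8, red, green, blue), "vfov" (degrees; the focal length in pixels is half the picture's height over the tangent of half this angle, whatever the lens; pixels are square), "cx", "cy" (the principal point, pixels), "world_from_camera" (4x4, takes a point from camera to world coordinates). Camera axes: x right, y down, z forward; pixel columns grow to the right and rows downward; lengths in mm; the calibration is good to about 2 mm. A picture is of the moment at which its call begins. There is no depth.
- env.finish_job(): hands the job in, once; it reports no verdict.
The state is a dict: "t": time; "joints": joint angles; "joint_vel": joint speeds; "effort": joint torques, N m; "tool_pos": TCP position; "ee_rot": TCP orientation; "force": force on the tool from outside, world axes, zero at the start; "wrist_torque": the same for the moment, N m; "grip_width": finger opening in mm.
Only numpy, scipy, OpenCV 4.12 (cv2) and the standard library are available. Lean on these libraries where they do the work, as an engineer would, in place of code of your own. Each camera call takes 0.05 s, during which the arm holds its last target.

## Task

Open up the light stand for a large disc: with a fingertip, flick the scalloped edge of its aperture wheel round, either way, until the wheel's largest hole sits over the lamp port below the specimen ring, and leave it clicked in there. Use a light touch: do not grip the wheel or bear hard on it, do not shove or lift the stand, and leave the cup, the loupe and the two specimens standing where they are.

Things in the scene. Friction and masses are not known exactly. Their poses are not given: they have to be found in the camera images.
- stand: Light stand, loose on the bench on rubber feet, about 2.4 kg: low grey housing, black top; 200 mm along its x, 108 mm along y, top at 58 mm. Origin: centre of the underside, z up; -x is the operator side, roughly towards the robot. The level aperture wheel lies over the -x half and overhangs the housing by 23 mm at the -x end, 8 mm at each side. Knob and switch at the +x end are not used.
- specimen_ring (a point): Centre of the fixed steel specimen ring, 50 mm outside, 36 mm inside, from 136 to 142 mm above the bench, straight above the lamp port. An arm joins it to a 12 mm column, 158 mm tall, at (78, 34) mm in the stand's frame.
- wheel_hub (a point): Centre of the aperture wheel's top face, on its upright axis, 80 mm above the bench, at (-55, 0) mm in the stand's frame. Aluminium wheel, 10 mm thick, 12 mm of air under it; six round lobes with scallops between: radius 68 mm over the lobes, 57 mm at the foot of the scallops (lobe: arc of 22 mm radius about a point 46 mm from the axis). A cap screw, radius 10 mm, stands 7 mm above the middle.
- large_hole (a point): Centre of the largest hole (28 mm) in the wheel's top face, 46 mm from the axis; it turns with the wheel. Each lobe has one hole at this radius: 28, 20, 14, 10, 7 and 5 mm in diameter, in this order clockwise seen from above.
- lamp_port (a point): Point on the lamp's upright axis at the height of the wheel's top face, 46 mm from the wheel's axis towards the stand's +x, in the middle of the specimen ring seen from above. The lit port is under the wheel there.
- wheel (a joint): Turn of the wheel, rad, growing counter-clockwise from above, endless; 0 or a full turn: largest hole over the port. Rests in a click every 1.047 (60 degrees), with lobes at 0, 60, 120.. and scallops at 30, 90, 150.. degrees from the stand's +x; starts in a wrong one. A sprung roller holds it: about 2 N at the rim moves it out, and past half-way it springs on to the next click by itself.
- cup: Bystander: small steel cup, 62 mm across, 55 mm high; origin under its centre.
- puck: Bystander: black mounted specimen, 30 mm across, 20 mm high; origin under its centre.
- disc: Bystander: white ceramic disc specimen, 46 mm across, 7 mm high; origin under its centre.
- loupe: Bystander: black loupe, 38 mm across, 30 mm high; origin under its centre.

How it is judged (in metres and radians):
On the way:
1. a fingertip moves the wheel out of its click (contact force between the fingers and wheel above 0.2 N and distance of large_hole from where it was at the start of the episode above 0.004 m).
At the end, for the whole second after the job is handed in: The wheel's largest hole is centred over the lamp port within 3 mm and at rest in its click; the stand is upright and within 15 mm of where it stood, and so are the cup, the loupe and the two specimens (horizontal distance between large_hole and lamp_port below 0.003 m and velocity of joint wheel between -0.05 and 0.05 rad/s and angle between stand's own z axis and vertical below 0.03 rad and distance of each of stand, cup, puck, disc, loupe from where it was at the start of the episode below 0.015 m); the robot touches nothing.
It fails at once if the wheel is gripped or pressed with more than 25 N (contact force between the fingers and wheel above 25 N).
It fails at once if the stand is shoved more than 15 mm or lifted or tipped (distance of stand from where it was at the start of the episode above 0.015 m or height (world z) of stand above 0.006 m or angle between stand's own z axis and vertical above 0.06 rad).
It fails at once if a bystander is moved more than 15 mm (distance of any of cup, puck, disc, loupe from where it was at the start of the episode above 0.015 m).
It also fails if it takes over 51 s, if anything falls off the work surface, if the arm or the gripper's body presses on something with over 40 N, if the wrist force passes 120 N, or if a joint passes its speed limit or range.

## Working session

There is one attempt and no reset: what is moved stays moved. The work goes in short steps, Python scripts to look and compute and a tool call to move; the robot and the scene stay as the last step left them, time stands still between calls to the robot, and variables do not carry over. Pictures are saved under pics/ and viewed, and the job is handed in when it is done.

Besides the shell and the picture viewer there is one more tool, called after "Emit:" as a command line: name --argument value ..., lists and objects as JSON in quotes. move_arm: Moves the arm, as the interface text tells. Its arguments: {"type":"object","properties":{"commands":{"type":"array"},"force":{"type":"number"}},"required":["commands"]}

```bash
mkdir -p pics; cat > h.py <<'E'
import numpy as np, cv2
from plant import env, optics
def snap(n,f):
    s=optics.snapshot(n); cv2.imwrite('pics/'+f,s['color'][:,:,::-1]); return s
def K(s):
    f=s['color'].shape[0]/2/np.tan(np.radians(s['vfov'])/2); return f,s['cx'],s['cy']
def ray(s,u,v):
    f,cx,cy=K(s); T=np.array(s['world_from_camera']); d=T[:3,:3]@np.array([(u-cx)/f,(v-cy)/f,1]); return T[:3,3],d
def onz(s,u,v,z):
    o,d=ray(s,u,v); return o+d*(z-o[2])/d[2]
def proj(s,p):
    f,cx,cy=K(s); T=np.linalg.inv(np.array(s['world_from_camera'])); q=T[:3,:3]@np.array(p)+T[:3,3]; return np.array([f*q[0]/q[2]+cx,f*q[1]/q[2]+cy])
E
python3 - <<'E'
from h import *
import pickle
print(env.state())
S={}
for n in ['scene','side','wrist']:
    S[n]=snap(n,n+'0.png'); print(n,S[n]['vfov'],S[n]['cx'],S[n]['cy'],np.round(S[n]['world_from_camera'],3).tolist())
pickle.dump(S,open('s0.pkl','wb'))
E
```

```text
{'t': 0.0, 'joints': array([ 1.26952059,  0.61596631, -0.01262282,  1.4249303 ,  0.00813034,
        1.10338653, -0.04039873]), 'joint_vel': array([ 5.09294357e-04,  1.51194911e-03, -2.68468382e-04, -2.37873749e-04,
       -1.55115061e-03,  1.50776606e-03, -4.61729179e-05]), 'effort': array([ 5.57049934e-04, -4.69211555e+01,  2.58713895e-01, -1.71030575e+01,
        9.82916972e-03,  9.54753952e-03, -2.97941494e-05]), 'tool_pos': array([ 176.15857889, -624.86786586,  230.09716506]), 'ee_rot': array([-0.09702266,  0.70136019, -0.69951776,  0.09672322]), 'force': array([-0.86645613, -0.84231792,  0.30547191]), 'wrist_torque': array([ 0.01518138, -0.0153866 , -0.00534455]), 'grip_width': 85.61113268252832}
scene 48.23798019377925 257.5350735941333 191.7381088805104 [[-0.4, 0.7, -0.592, 1176.997], [0.917, 0.31, -0.252, 260.021], [0.008, -0.643, -0.766, 810.669], [0.0, 0.0, 0.0, 1.0]]
side 45.43782897499712 253.17640072099388 192.70912760481988 [[-0.729, -0.331, 0.599, 128.792], [-0.684, 0.377, -0.625, 593.566], [-0.019, -0.865, -0.501, 536.863], [0.0, 0.0, 0.0, 1.0]]
wrist 65.52464923998272 252.24904170654312 194.2255669835994 [[0.271, -0.925, -0.267, 243.681], [-0.963, -0.261, -0.075, -606.576], [-0.001, 0.278, -0.961, 371.62], [0.0, 0.0, 0.0, 1.0]]
```

```bash
ls
```

```text
h.py
pics
s0.pkl
```

View pics/scene0.png

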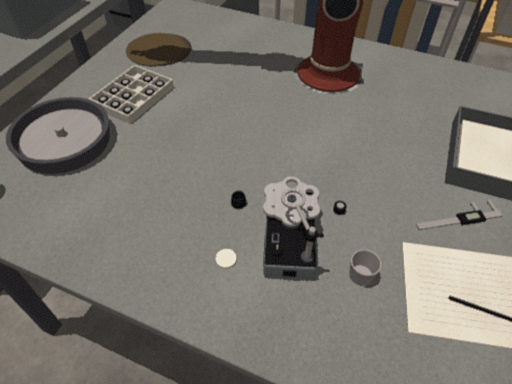

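View pics/side0.png

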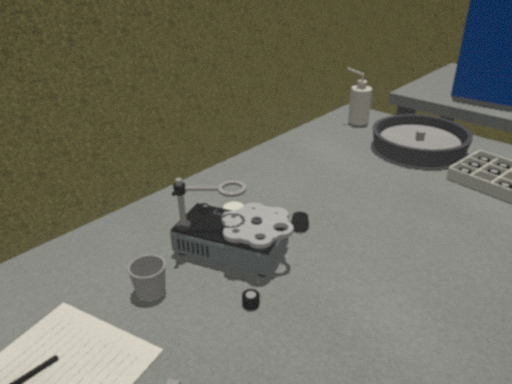

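View pics/wrist0.png

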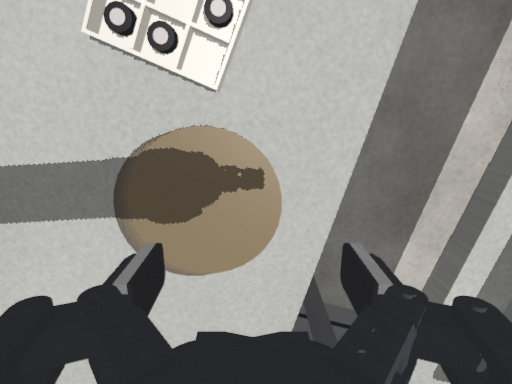

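The scene view shows the stand near (292,230), with its wheel at (292,200) towards the robot. The loupe or puck are at (238,200) and (340,207), the disc at (226,258) and the cup at (365,266). I'll enlarge it.

```bash
python3 - <<'E'
import cv2,pickle
from h import *
S=pickle.load(open('s0.pkl','rb'))
a=cv2.imread('pics/scene0.png')[160:290,210:390]; cv2.imwrite('pics/sc_z.png',cv2.resize(a,None,fx=4.4,fy=4.4,interpolation=cv2.INTER_CUBIC))
a=cv2.imread('pics/side0.png')[170:310,120:320]; cv2.imwrite('pics/sd_z.png',cv2.resize(a,None,fx=4,fy=4,interpolation=cv2.INTER_CUBIC))
s=S['scene']
for n,u,v,z in [('hub',292,199,85),('L',238,199,20),('R',340,207,20),('disc',226,258,7),('cup',365,262,30)]: print(n,onz(s,u,v,z).round(1))
s=S['side']
for n,u,v,z in [('hub',258,225,85),('ring',232,188,139),('back',300,222,20),('front',251,299,20),('cup',149,280,30),('disc',233,208,7)]: print(n,onz(s,u,v,z).round(1))
print(proj(S['scene'],[176,-625,230]))
E
```

```text
hub [604.2  98.5  85. ]
L [604.9 -33.2  20. ]
R [529.9 195.4  20. ]
disc [754.9   8.4   7. ]
cup [658.1 286.1  30. ]
hub [585.4 107.1  85. ]
ring [643.9 110.2 139. ]
back [594.9 -27.   20. ]
front [516.2 200.1  20. ]
cup [666.6 289.   30. ]
disc [749.8  10.8   7. ]
[115.99230255 -13.07389131]
```

View pics/sc_z.png

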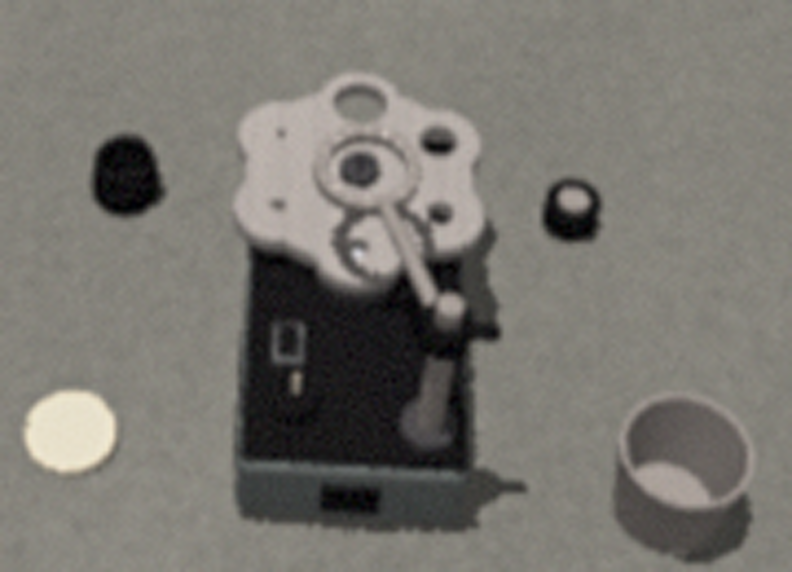

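View pics/sd_z.png

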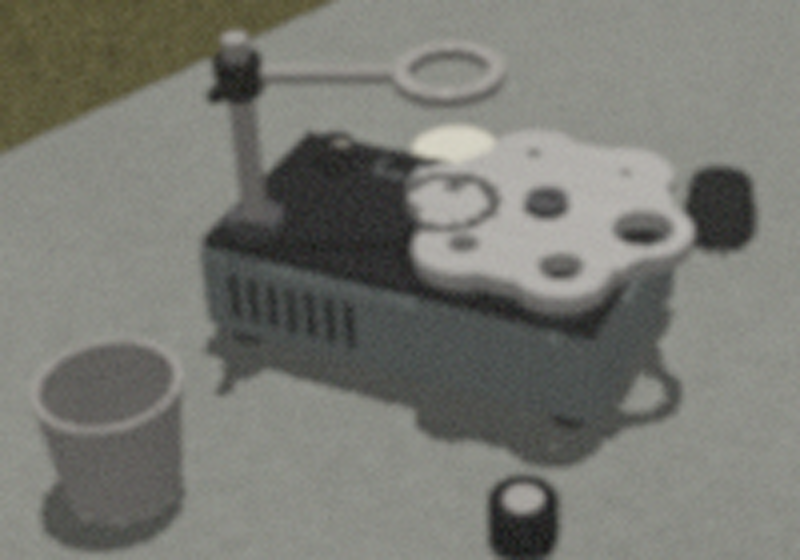

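The largest hole faces the robot, at (361,101) in the scene zoom and (643,228) in the side zoom. That puts the wheel at about π, three clicks from the goal. Next I measure hub and yaw.

```bash
python3 - <<'E'
import pickle
from h import *
S=pickle.load(open('s0.pkl','rb'))
A=lambda u,v:(u/4.4+210,v/4.4+160)
B=lambda u,v:(u/4+120,v/4+170)
s=S['scene']; d=S['side']
P={'hub':((359,167),(547,199),87),'h28':((361,101),(642,228),80),'h20':((438,138),(561,265),80),'h14':((440,212),(462,242),80),'h7':((278,204),(535,152),80),'h5':((280,132),(626,172),80),'ring':((367,170),(449,73),139),'coltop':((449,303),(235,37),158)}
for k,(a,b,z) in P.items():
    a=A(*a);b=B(*b)
    o1,d1=ray(s,*a);o2,d2=ray(d,*b)
    d1/=np.linalg.norm(d1);d2/=np.linalg.norm(d2)
    t=np.linalg.lstsq(np.c_[d1,-d2],o2-o1,rcond=None)[0]
    p,q=o1+t[0]*d1,o2+t[1]*d2
    print(k,onz(s,*a,z).round(1)[:2],onz(d,*b,z).round(1)[:2],'tri',((p+q)/2).round(1),'gap',np.linalg.norm(p-q).round(1))
# ground objects
for k,a,b,z in [('loupe/top',(125,150),(722,185),30),('puck top',(573,198),(523,497),20),('cup rim',(685,443),(108,387),55),('disc',(70,430),(455,145),7)]:
    print(k,onz(s,*A(*a),z).round(1),onz(d,*B(*b),z).round(1))
E
```

```text
hub [603.4  97.1] [596.3  98.5] tri [599.9  95.6  83.4] gap 1.6
h28 [556.3  81. ] [556.6  80.1] tri [556.3  80.8  80.3] gap 0.6
h20 [563.8 125.5] [564.4 124.3] tri [564.  125.2  80.5] gap 0.7
h14 [608.4 141.9] [608.3 140.3] tri [608.  141.3  80.2] gap 1.4
h7 [636.   67.4] [634.9  65.2] tri [635.1  66.3  79.7] gap 2.1
h5 [592.6  50.7] [591.6  50.1] tri [591.9  50.2  79.6] gap 0.8
ring [644.8 112.8] [643.  110.6] tri [643.4 111.6 138.4] gap 2.5
coltop [713.7 173.9] [711.7 173. ] tri [712.7 173.1 157.3] gap 1.5
loupe/top [598.2 -35.   30. ] [598.  -32.1  30. ]
puck top [523.9 194.2  20. ] [524.1 192.4  20. ]
cup rim [671.2 285.7  55. ] [669.9 286.6  55. ]
disc [754.3   7.9   7. ] [753.8   4.6   7. ]
```

Emit:
move_arm --commands '[{"x": 0,"y": 0,"z": 0,"twist": 0,"jaw": 0},{"x": 0,"y": 0,"z": 0,"twist": 0,"jaw": 0},{"x": 0,"y": 0,"z": 0,"twist": 0,"jaw": 0},{"x": 0,"y": 0,"z": 0,"twist": 0,"jaw": 0},{"x": 0,"y": 0,"z": 0,"twist": 0,"jaw": 0}]' --force 20

```text
t: 0.78
tool_pos: [176.1, -624.5, 229.6]
ee_rot: [-0.097, 0.702, -0.699, 0.097]
force: [0.3, -0.1, -0.6]
grip_width: 0.0
```

```bash
python3 - <<'E'
from h import *
from scipy.spatial.transform import Rotation as Ro
st=env.state(); print(st['t'],st['grip_width'],st['tool_pos'],Ro.from_quat(st['ee_rot']).as_matrix().round(3))
s=snap('wrist','w1.png'); print(proj(s,st['tool_pos']))
f=cv2.imread('pics/w1.png'); cv2.imwrite('pics/w1z.png',cv2.resize(f[180:384,100:420],None,fx=2.4,fy=2.4))
E
```

```text
0.775 0.03117198820726703 [ 176.08784842 -624.5480368   229.59858491] [[-0.962 -0.001  0.271]
 [-0.271  0.004 -0.962]
 [ 0.    -1.    -0.004]]
[251.24928558 247.92023556]
```

View pics/w1z.png

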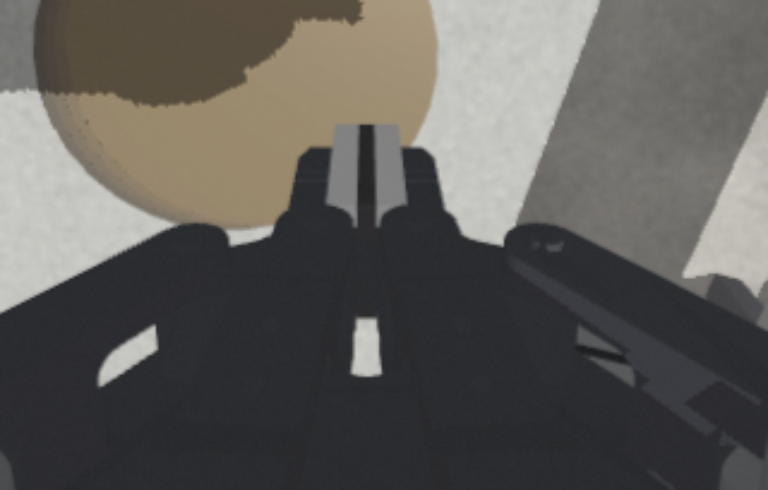

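```bash
python3 - <<'E'
from h import *
from scipy.spatial.transform import Rotation as Ro
st=env.state(); R=Ro.from_quat(st['ee_rot']).as_matrix()
s=optics.snapshot('wrist')
for x in (-11,):
  for y in (0,-5,-10,-15,-20,-30):
    for z in (-7,0,7,14.5):
      p=proj(s,st['tool_pos']+R@[x,y,z]); print(x,y,z,((p-[100,180])*2.4).round(0))
E
```

```text
-11 0 -7 [330. 116.]
-11 0 0 [363. 116.]
-11 0 7 [396. 116.]
-11 0 14.5 [431. 116.]
-11 -5 -7 [329. 125.]
-11 -5 0 [363. 125.]
-11 -5 7 [397. 125.]
-11 -5 14.5 [433. 125.]
-11 -10 -7 [328. 135.]
-11 -10 0 [363. 135.]
-11 -10 7 [398. 135.]
-11 -10 14.5 [436. 135.]
-11 -15 -7 [326. 146.]
-11 -15 0 [363. 146.]
-11 -15 7 [399. 146.]
-11 -15 14.5 [438. 146.]
-11 -20 -7 [325. 158.]
-11 -20 0 [363. 158.]
-11 -20 7 [400. 158.]
-11 -20 14.5 [441. 158.]
-11 -30 -7 [322. 183.]
-11 -30 0 [363. 183.]
-11 -30 7 [403. 183.]
-11 -30 14.5 [447. 183.]
```

Emit:
move_arm --commands '[{"x": -53,"y": 0,"z": -28,"twist": 0,"jaw": 0},{"x": -53,"y": 0,"z": -28,"twist": 0,"jaw": 0},{"x": -53,"y": 0,"z": -28,"twist": 0,"jaw": 0},{"x": -53,"y": 0,"z": -28,"twist": 0,"jaw": 0},{"x": -53,"y": 0,"z": -28,"twist": 0,"jaw": 0}]'

```text
t: 1.5
tool_pos: [394.1, -419.6, 229.3]
ee_rot: [0.093, -0.7, 0.702, -0.091]
force: [1.0, -1.1, 0.8]
grip_width: 0.3
```

```bash
cat > goto.py <<'E'
import sys
from h import *
from scipy.spatial.transform import Rotation as Ro
HUB=np.array([599.8,95.8])
def rel(x,y,z,ang=None):
    st=env.state(); R=Ro.from_quat(st['ee_rot']).as_matrix()
    d=R.T@(np.array([x,y,z])-st['tool_pos']); a=np.degrees(np.arctan2(R[1,0],R[0,0]))%360
    print('t',round(st['t'],2),'pos',st['tool_pos'].round(1),'xang',a.round(1),'F',st['force'].round(1),'j',st['joints'].round(2),'ydir',R[:,1].round(3))
    print('shift',d.round(1), 'twist', None if ang is None else round(float(np.radians((a-ang+180)%360-180)),3))
if __name__=='__main__':
    ang,r,z=map(float,sys.argv[1:4]); p=HUB+r*np.array([np.cos(np.radians(ang)),np.sin(np.radians(ang))]); rel(*p,z,ang)
    st=env.state(); q=st['tool_pos'][:2]-HUB; print('polar',np.hypot(*q).round(1),(np.degrees(np.arctan2(q[1],q[0]))%360).round(1))
E
python3 goto.py 229.5 100 110
```

```text
t 1.5 pos [ 394.1 -419.6  229.3] xang 194.9 F [ 1.  -1.1  0.8] j [ 0.79  0.5  -0.03  1.65  0.02  0.99 -0.55] ydir [-0.003 -0.003 -1.   ]
shift [-249.4  117.8 -388.6] twist -0.604
polar 554.9 248.2
```

Emit:
move_arm --commands '[{"x": -32,"y": 5,"z": -50,"twist": 0,"jaw": 0},{"x": -32,"y": 5,"z": -50,"twist": 0,"jaw": 0},{"x": -32,"y": 5,"z": -50,"twist": 0,"jaw": 0},{"x": -32,"y": 5,"z": -50,"twist": 0,"jaw": 0},{"x": -32,"y": 5,"z": -50,"twist": 0,"jaw": 0}]'

```text
t: 2.12
tool_pos: [491.0, -128.4, 204.5]
ee_rot: [0.09, -0.699, 0.703, -0.094]
force: [1.1, -0.2, 0.4]
grip_width: 0.0
```

```bash
python3 goto.py 229.5 100 110
```

```text
t 2.12 pos [ 491.  -128.4  204.5] xang 195.0 F [ 1.1 -0.2  0.4] j [ 0.26  0.42 -0.07  1.87  0.04  0.84 -1.14] ydir [ 0.006 -0.006 -1.   ]
shift [ -80.3   93.9 -132.4] twist -0.602
polar 249.2 244.1
```

Emit:
move_arm --commands '[{"x": -30,"y": 10,"z": -48,"twist": 0,"jaw": 0},{"x": -30,"y": 10,"z": -48,"twist": 0,"jaw": 0},{"x": -20,"y": 20,"z": -34,"twist": 0,"jaw": 0},{"x": 0,"y": 20,"z": 0,"twist": -0.18,"jaw": 0},{"x": 0,"y": 20,"z": 0,"twist": -0.18,"jaw": 0}]'

```text
t: 2.75
tool_pos: [540.7, 31.5, 124.8]
ee_rot: [0.217, -0.669, 0.674, -0.228]
force: [-0.0, -0.5, -0.2]
grip_width: 0.1
```

```bash
python3 goto.py 229.5 100 90
```

```text
t 2.75 pos [540.7  31.5 124.8] xang 216.7 F [-0.  -0.5 -0.2] j [ 0.01  0.58 -0.17  1.87  0.15  0.68 -1.18] ydir [ 0.017 -0.002 -1.   ]
shift [12.1 34.7  5.5] twist -0.224
polar 87.4 227.4
```

Emit:
move_arm --commands '[{"x": 14,"y": 0,"z": 4,"twist": -0.12,"jaw": 0},{"x": 0,"y": 18,"z": 0,"twist": -0.1,"jaw": 0},{"x": 0,"y": 16,"z": 0,"twist": 0,"jaw": 0},{"x": 0,"y": 0,"z": 0,"twist": 0,"jaw": 0}]'

```text
t: 3.25
tool_pos: [532.4, 19.9, 88.9]
ee_rot: [0.293, -0.638, 0.644, -0.303]
force: [0.4, 0.9, 0.2]
grip_width: 0.1
```

```bash
python3 goto.py 229.5 90 69; python3 - <<'E'
from h import *
s=snap('side','sd2.png');a=cv2.imread('pics/sd2.png')[150:310,120:340]; cv2.imwrite('pics/sd2z.png',cv2.resize(a,None,fx=3.5,fy=3.5,interpolation=cv2.INTER_CUBIC))
s=snap('scene','sc2.png');a=cv2.imread('pics/sc2.png')[120:290,210:390]; cv2.imwrite('pics/sc2z.png',cv2.resize(a,None,fx=3.5,fy=3.5,interpolation=cv2.INTER_CUBIC))
s=snap('wrist','w2.png')
E
```

```text
t 3.25 pos [532.4  19.9  88.9] xang 229.8 F [0.4 0.9 0.2] j [ 0.06  0.63 -0.22  1.92  0.23  0.6  -1.01] ydir [ 0.016 -0.001 -1.   ]
shift [-11.3  20.    1.7] twist 0.005
polar 101.5 228.4
```

View pics/sd2z.png

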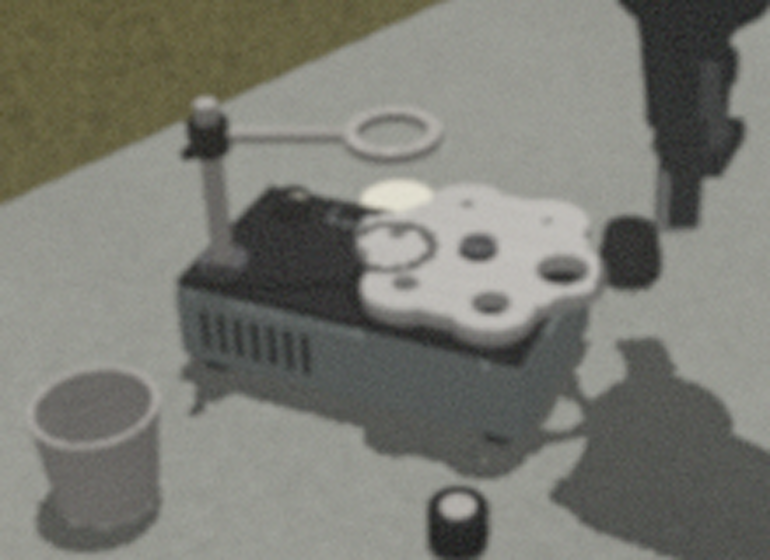

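View pics/w2.png

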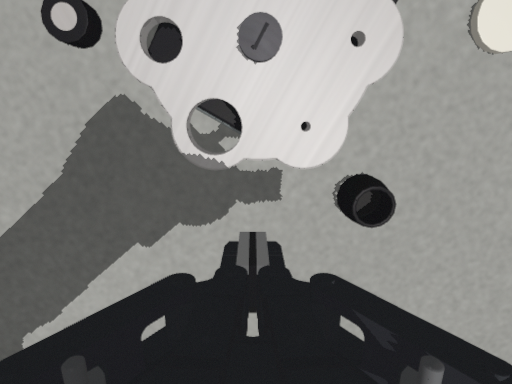

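The wrist view shows the fingertip at (252,235), facing the scallop at (262,158) between the 28 and 5 mm lobes. Next: descend, then go in radially.

Emit:
move_arm --commands '[{"x": 0,"y": 20,"z": 2,"twist": 0,"jaw": 0},{"x": 0,"y": 0,"z": 0,"twist": 0,"jaw": 0},{"x": -18,"y": 0,"z": 0,"twist": 0,"jaw": 0},{"x": 0,"y": 0,"z": 0,"twist": 0,"jaw": 0}]'

```text
t: 3.9
tool_pos: [551.1, 35.0, 74.3]
ee_rot: [0.289, -0.637, 0.645, -0.307]
force: [0.3, 0.5, 0.6]
grip_width: 0.0
```

```bash
python3 goto.py 229.5 69.5 69;  python3 - <<'E'
from h import *
s=snap('wrist','w3.png')
E
```

```text
t 3.9 pos [551.1  35.   74.3] xang 229.9 F [0.3 0.5 0.6] j [ 0.03  0.67 -0.21  1.89  0.24  0.58 -1.03] ydir [ 0.028  0.    -1.   ]
shift [-8.3  5.4 -2.5] twist 0.007
polar 77.9 231.3
```

View pics/w3.png

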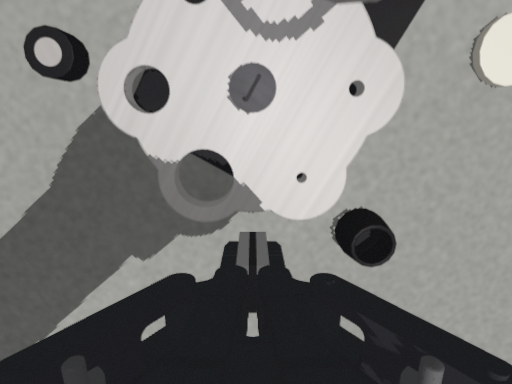

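Emit:
move_arm --commands '[{"x": 0,"y": 6,"z": -2,"twist": 0,"jaw": 0},{"x": -4,"y": 0,"z": 0,"twist": 0,"jaw": 0},{"x": -4,"y": 0,"z": 0,"twist": 0,"jaw": 0}]'

```text
t: 4.32
tool_pos: [553.8, 40.8, 68.1]
ee_rot: [0.289, -0.637, 0.646, -0.306]
force: [0.5, 0.7, 1.1]
grip_width: 0.1
```

```bash
python3 goto.py 229.5 69.5 69
```

```text
t 4.33 pos [553.8  40.8  68.1] xang 229.8 F [0.5 0.7 1.1] j [ 0.01  0.68 -0.2   1.88  0.24  0.57 -1.05] ydir [ 0.026 -0.002 -1.   ]
shift [-2.2 -0.9 -0.7] twist 0.005
polar 71.7 230.1
```

Emit:
move_arm --commands '[{"x": -2,"y": 0,"z": -5,"twist": 0.06,"jaw": 0},{"x": -0.6,"y": 0,"z": -9,"twist": 0.13,"jaw": 0},{"x": -0.6,"y": 0,"z": -9,"twist": 0.13,"jaw": 0}]'

```text
t: 4.7
tool_pos: [541.7, 57.4, 67.8]
ee_rot: [0.178, -0.678, 0.686, -0.196]
force: [0.3, -1.9, 0.8]
grip_width: 0.2
```

```bash
python3 goto.py 199.5 69.5 69;  python3 - <<'E'
from h import *
s=snap('wrist','w4.png')
E
```

```text
t 4.7 pos [541.7  57.4  67.8] xang 210.7 F [ 0.3 -1.9  0.8] j [-0.09  0.66 -0.1   1.92  0.14  0.54 -1.32] ydir [ 0.029 -0.004 -1.   ]
shift [ -1.4  -1.5 -16.9] twist 0.195
polar 69.6 213.5
```

View pics/w4.png

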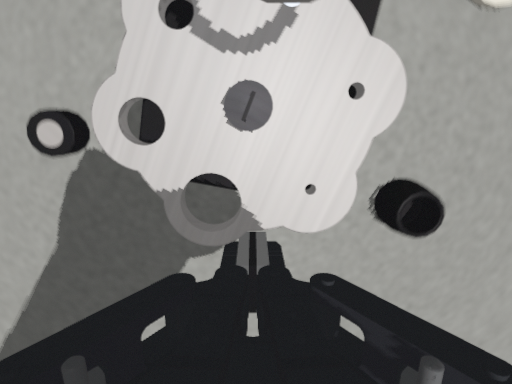

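The wheel is turning with the finger at about 2 N: the hole stays at (210,198) while the background moves. I continue the arc.

Emit:
move_arm --commands '[{"x": -1,"y": -1,"z": -9,"twist": 0.1,"jaw": 0},{"x": -1,"y": 0,"z": -10,"twist": 0.13,"jaw": 0},{"x": -0.6,"y": 0,"z": -10,"twist": 0.13,"jaw": 0}]'

```text
t: 5.12
tool_pos: [531.1, 85.0, 68.1]
ee_rot: [0.05, -0.702, 0.707, -0.067]
force: [0.2, 0.4, 0.1]
grip_width: -0.0
```

```bash
python3 goto.py 169.5 69.5 69;  python3 - <<'E'
from h import *
s=snap('wrist','w5.png')
E
```

```text
t 5.12 pos [531.1  85.   68.1] xang 189.5 F [0.2 0.4 0.1] j [-0.21  0.66  0.01  1.94  0.01  0.52 -1.62] ydir [ 0.026 -0.005 -1.   ]
shift [ -4.3  -1.  -23.1] twist 0.349
polar 69.6 188.9
```

View pics/w5.png

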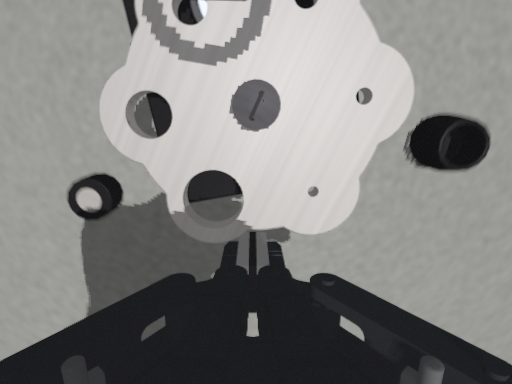

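Emit:
move_arm --commands '[{"x": -0.6,"y": -1,"z": -10,"twist": 0.13,"jaw": 0},{"x": -0.6,"y": 0,"z": -10,"twist": 0.13,"jaw": 0},{"x": 0,"y": 0,"z": -5,"twist": 0.06,"jaw": 0}]'

```text
t: 5.55
tool_pos: [530.0, 114.0, 68.8]
ee_rot: [-0.063, -0.705, 0.705, 0.045]
force: [-0.1, -0.4, -0.2]
grip_width: -0.0
```

```bash
python3 goto.py 169.5 90 69;  python3 - <<'E'
from h import *
s=snap('wrist','w6.png')
E
```

```text
t 5.55 pos [530.  114.   68.8] xang 171.2 F [-0.1 -0.4 -0.2] j [-0.32  0.66  0.1   1.92 -0.11  0.54 -1.88] ydir [ 0.024 -0.003 -1.   ]
shift [18.2 -0.7  4.6] twist 0.03
polar 72.1 165.4
```

View pics/w6.png

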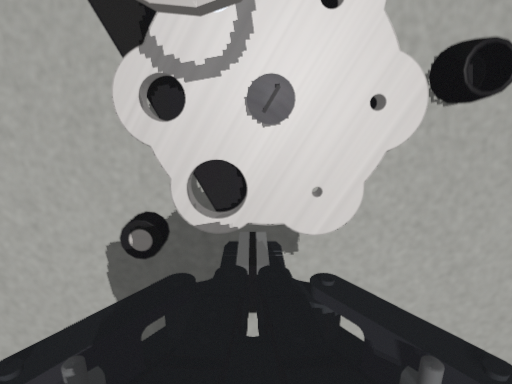

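One click is done, with the finger resting centred in the scallop. I retract and swing back around for the second stroke.

Emit:
move_arm --commands '[{"x": 30,"y": 0,"z": 0,"twist": 0,"jaw": 0},{"x": 0,"y": 0,"z": 16,"twist": -0.18,"jaw": 0},{"x": -1,"y": 0,"z": 20,"twist": -0.18,"jaw": 0},{"x": -1,"y": 0,"z": 20,"twist": -0.18,"jaw": 0},{"x": -1,"y": 0,"z": 20,"twist": -0.18,"jaw": 0}]'

```text
t: 6.22
tool_pos: [514.1, 47.0, 68.5]
ee_rot: [0.201, -0.672, 0.678, -0.218]
force: [-0.0, -0.4, -0.5]
grip_width: -0.1
```

```bash
python3 goto.py 229.5 90 69
```

```text
t 6.22 pos [514.1  47.   68.5] xang 214.5 F [-0.  -0.4 -0.5] j [-0.05  0.64 -0.13  1.99  0.17  0.5  -1.27] ydir [ 0.025 -0.001 -1.   ]
shift [-11.3   0.2  31.6] twist -0.262
polar 98.6 209.6
```

Emit:
move_arm --commands '[{"x": -2,"y": 0,"z": 20,"twist": -0.16,"jaw": 0},{"x": -1,"y": 0,"z": 14,"twist": -0.11,"jaw": 0},{"x": 0,"y": 0,"z": 0,"twist": 0,"jaw": 0}]'

```text
t: 6.6
tool_pos: [539.4, 17.6, 69.3]
ee_rot: [0.295, -0.634, 0.644, -0.311]
force: [-0.7, 0.9, -0.3]
grip_width: 0.4
```

```bash
python3 goto.py 229.5 69.5 69;python3 - <<'E'
from h import *
s=snap('wrist','w7.png')
E
```

```text
t 6.6 pos [539.4  17.6  69.3] xang 230.7 F [-0.7  0.9 -0.3] j [ 0.07  0.66 -0.22  1.93  0.27  0.55 -1.02] ydir [ 0.027 -0.002 -1.   ]
shift [-29.3   0.7  -4.2] twist 0.021
polar 98.8 232.3
```

View pics/w7.png

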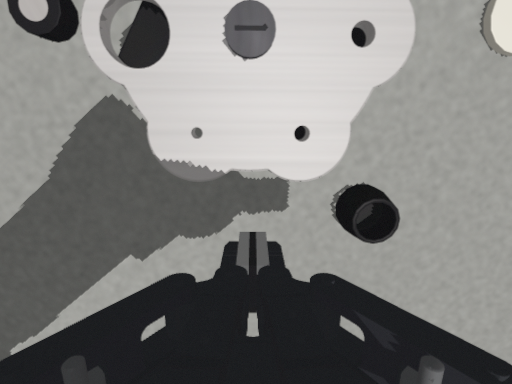

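The wheel sits one click on: the large hole is at (140,32), and the scallop is ahead at (250,170). Stroke two.

Emit:
move_arm --commands '[{"x": -16,"y": 0,"z": -3,"twist": 0,"jaw": 0},{"x": -9,"y": 0,"z": 0,"twist": 0,"jaw": 0},{"x": -3,"y": 0,"z": 0,"twist": 0,"jaw": 0},{"x": 0,"y": 0,"z": 0,"twist": 0,"jaw": 0}]'

```text
t: 7.15
tool_pos: [553.2, 45.8, 69.6]
ee_rot: [0.297, -0.634, 0.643, -0.311]
force: [-0.0, -0.9, 1.1]
grip_width: 0.2
```

```bash
python3 goto.py 229.5 69.5 69
```

```text
t 7.15 pos [553.2  45.8  69.6] xang 231.0 F [-0.  -0.9  1.1] j [ 0.01  0.68 -0.22  1.88  0.26  0.58 -1.05] ydir [ 0.023 -0.002 -1.   ]
shift [1.3 0.6 2.9] twist 0.026
polar 68.3 227.0
```

Emit:
move_arm --commands '[{"x": 0,"y": 0,"z": -7,"twist": 0.12,"jaw": 0},{"x": -0.6,"y": 0,"z": -9,"twist": 0.13,"jaw": 0},{"x": -0.6,"y": 0,"z": -9,"twist": 0.13,"jaw": 0},{"x": -0.6,"y": 0,"z": -9,"twist": 0.13,"jaw": 0}]'

```text
t: 7.65
tool_pos: [534.9, 69.0, 69.2]
ee_rot: [0.117, -0.692, 0.7, -0.135]
force: [-0.3, 0.1, -0.8]
grip_width: 0.1
```

```bash
python3 goto.py 169.5 69.5 69
```

```text
t 7.65 pos [534.9  69.   69.2] xang 200.5 F [-0.3  0.1 -0.8] j [-0.14  0.66 -0.06  1.93  0.09  0.53 -1.47] ydir [ 0.027 -0.006 -1.   ]
shift [-10.6  -0.1 -38.1] twist 0.54
polar 70.2 202.4
```

Emit:
move_arm --commands '[{"x": -1.2,"y": 0,"z": -10,"twist": 0.13,"jaw": 0},{"x": -0.8,"y": 0,"z": -10,"twist": 0.13,"jaw": 0},{"x": -0.6,"y": 0,"z": -10,"twist": 0.13,"jaw": 0},{"x": -0.3,"y": 0,"z": -8,"twist": 0.1,"jaw": 0}]'

```text
t: 8.15
tool_pos: [530.0, 109.0, 68.9]
ee_rot: [-0.062, -0.704, 0.706, 0.044]
force: [-0.1, -0.8, -0.2]
grip_width: -0.2
```

```bash
python3 goto.py 169.5 90 69;python3 - <<'E'
from h import *
s=snap('wrist','w8.png')
E
```

```text
t 8.15 pos [530.  109.   68.9] xang 171.4 F [-0.1 -0.8 -0.2] j [-0.31  0.66  0.09  1.93 -0.09  0.53 -1.88] ydir [ 0.026 -0.005 -1.   ]
shift [18.9 -0.6 -0.4] twist 0.033
polar 71.1 169.3
```

View pics/w8.png

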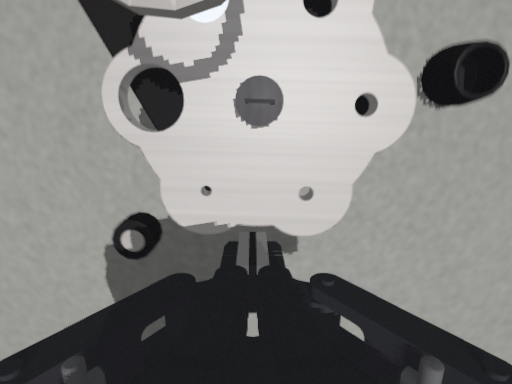

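The second click is made: from the same spot, the 28 mm hole has gone from (217,188) to (152,98). I go back for the third stroke.

Emit:
move_arm --commands '[{"x": 30,"y": 0,"z": 0,"twist": 0,"jaw": 0},{"x": 0,"y": 0,"z": 16,"twist": -0.18,"jaw": 0},{"x": -1,"y": 0,"z": 20,"twist": -0.18,"jaw": 0},{"x": -1,"y": 0,"z": 20,"twist": -0.18,"jaw": 0},{"x": -1,"y": 0,"z": 20,"twist": -0.18,"jaw": 0}]'

```text
t: 8.82
tool_pos: [513.2, 44.6, 68.9]
ee_rot: [0.2, -0.672, 0.679, -0.219]
force: [1.2, -0.3, -0.5]
grip_width: 0.0
```

Emit:
move_arm --commands '[{"x": -2,"y": 0,"z": 20,"twist": -0.16,"jaw": 0},{"x": -1,"y": 0,"z": 14,"twist": -0.11,"jaw": 0},{"x": 0,"y": 0,"z": 0,"twist": 0,"jaw": 0}]'

```text
t: 9.2
tool_pos: [538.0, 16.0, 69.8]
ee_rot: [0.291, -0.635, 0.645, -0.31]
force: [-0.8, -0.1, -0.6]
grip_width: -0.1
```

```bash
python3 goto.py 229.5 69.5 69;python3 - <<'E'
from h import *
s=snap('wrist','w9.png')
E
```

```text
t 9.2 pos [538.   16.   69.8] xang 230.3 F [-0.8 -0.1 -0.6] j [ 0.08  0.66 -0.23  1.94  0.28  0.54 -1.03] ydir [ 0.031 -0.002 -1.   ]
shift [-31.4   1.3  -4.3] twist 0.015
polar 100.9 232.2
```

View pics/w9.png

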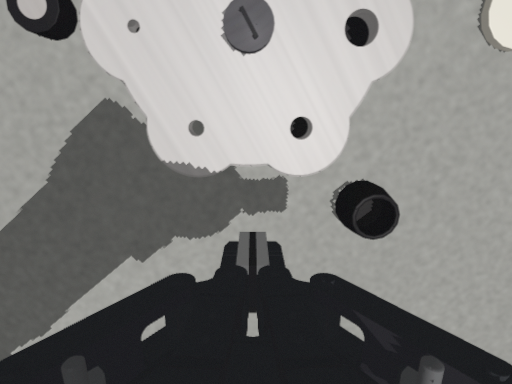

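The wheel is seated two clicks on. Third stroke.

Emit:
move_arm --commands '[{"x": -17,"y": 0,"z": -3,"twist": 0,"jaw": 0},{"x": -10,"y": 0,"z": 0,"twist": 0,"jaw": 0},{"x": -3,"y": 0,"z": 0,"twist": 0,"jaw": 0},{"x": 0,"y": 0,"z": 0,"twist": 0,"jaw": 0}]'

```text
t: 9.75
tool_pos: [553.2, 45.8, 70.2]
ee_rot: [0.293, -0.635, 0.644, -0.31]
force: [-0.8, -1.3, 0.7]
grip_width: 0.1
```

```bash
python3 goto.py 229.5 69.5 69
```

```text
t 9.75 pos [553.2  45.8  70.2] xang 230.5 F [-0.8 -1.3  0.7] j [ 0.02  0.68 -0.22  1.88  0.27  0.58 -1.07] ydir [ 0.027 -0.002 -1.   ]
shift [1.3 1.2 2.9] twist 0.018
polar 68.3 227.0
```

Emit:
move_arm --commands '[{"x": 0,"y": 0,"z": -7,"twist": 0.12,"jaw": 0},{"x": -0.6,"y": 0,"z": -9,"twist": 0.13,"jaw": 0},{"x": -0.6,"y": 0,"z": -9,"twist": 0.13,"jaw": 0},{"x": -0.6,"y": 0,"z": -9,"twist": 0.13,"jaw": 0}]'

```text
t: 10.25
tool_pos: [535.2, 69.3, 69.8]
ee_rot: [0.112, -0.692, 0.7, -0.133]
force: [0.1, -1.1, 0.2]
grip_width: -0.3
```

Emit:
move_arm --commands '[{"x": -1.2,"y": 0,"z": -10,"twist": 0.13,"jaw": 0},{"x": -0.8,"y": 0,"z": -10,"twist": 0.13,"jaw": 0},{"x": -0.6,"y": 0,"z": -10,"twist": 0.13,"jaw": 0},{"x": -0.3,"y": 0,"z": -8,"twist": 0.1,"jaw": 0}]'

```text
t: 10.75
tool_pos: [530.6, 109.3, 69.5]
ee_rot: [-0.067, -0.704, 0.705, 0.045]
force: [-0.8, -0.2, -0.6]
grip_width: -0.1
```

Emit:
move_arm --commands '[{"x": 30,"y": 0,"z": 0,"twist": 0,"jaw": 0},{"x": 30,"y": 0,"z": 0,"twist": 0,"jaw": 0},{"x": 0,"y": 0,"z": 0,"twist": 0,"jaw": 0},{"x": 0,"y": -40,"z": 0,"twist": 0,"jaw": 0},{"x": 0,"y": 0,"z": 0,"twist": 0,"jaw": 0}]'

```text
t: 11.38
tool_pos: [471.9, 121.9, 108.7]
ee_rot: [0.069, 0.705, -0.704, -0.043]
force: [0.9, -0.4, -0.6]
grip_width: 0.4
```

```bash
python3 goto.py 169.5 90 69;python3 - <<'E'
from h import *
import pickle
S={n:snap(n,n+'9.png') for n in ['scene','side','wrist']}; pickle.dump(S,open('s9.pkl','wb'))
a=cv2.imread('pics/scene9.png')[160:290,210:390]; cv2.imwrite('pics/sc9z.png',cv2.resize(a,None,fx=4.4,fy=4.4,interpolation=cv2.INTER_CUBIC))
a=cv2.imread('pics/side9.png')[170:310,120:320]; cv2.imwrite('pics/sd9z.png',cv2.resize(a,None,fx=4,fy=4,interpolation=cv2.INTER_CUBIC))
E
```

```text
t 11.38 pos [471.9 121.9 108.7] xang 171.0 F [ 0.9 -0.4 -0.6] j [-0.37  0.53  0.1   2.05 -0.08  0.52 -1.95] ydir [ 0.037 -0.001 -0.999]
shift [-39.   41.2   3.6] twist 0.025
polar 130.5 168.5
```

View pics/sc9z.png

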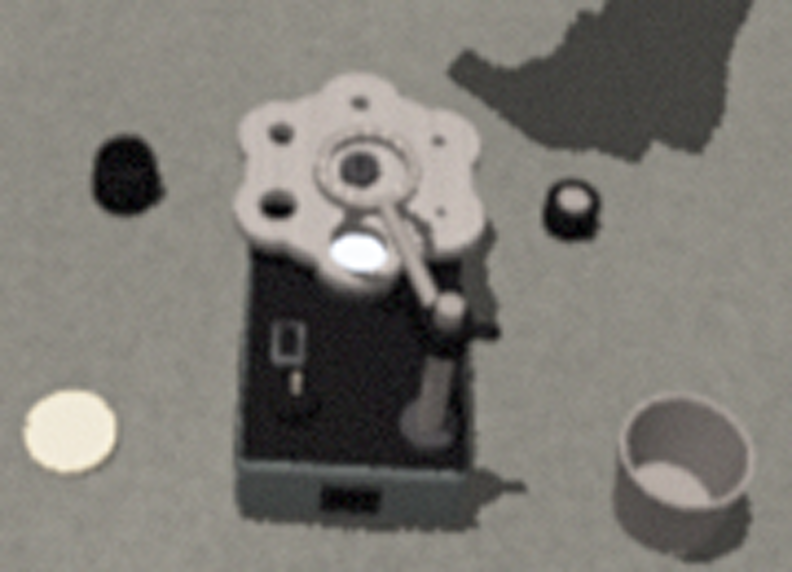

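View pics/sd9z.png

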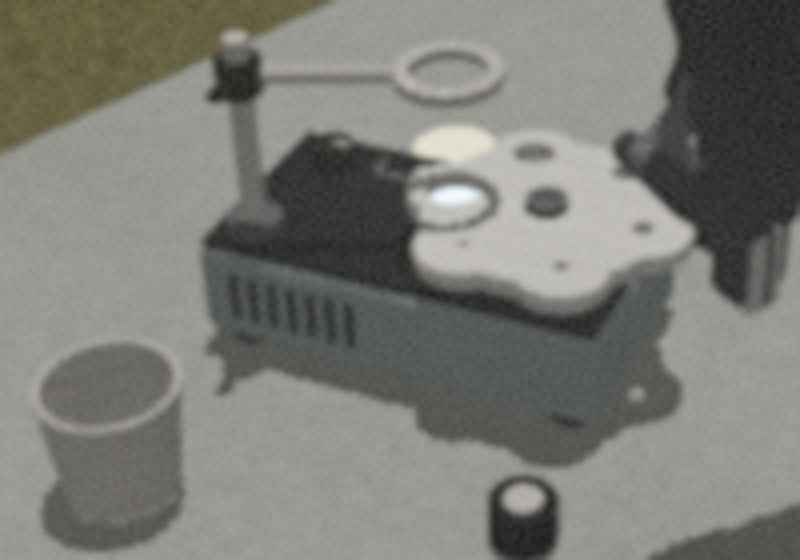

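View pics/wrist9.png

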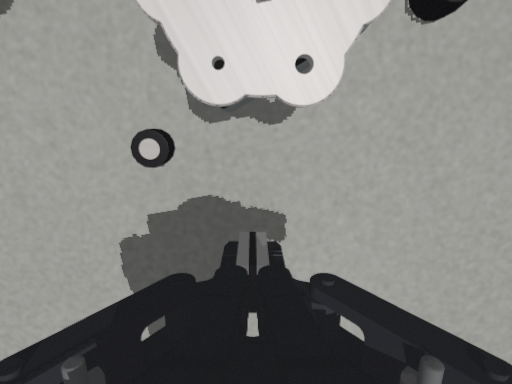

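The lit 28 mm hole sits at (359,252) in the scene zoom, under the ring. The other holes are on the exact click pixels from the start: the 10 mm hole is at (360,102), where the 28 mm was at (361,101). The stand and bystanders haven't shifted and the gripper is clear, so I hand in.

```bash
python3 - <<'E'
from h import *
a=cv2.imread('pics/scene0.png').astype(int);b=cv2.imread('pics/scene9.png').astype(int)
d=(abs(a-b).max(2)>60); 
for n,(x0,x1,y0,y1) in dict(loupe=(225,252,185,212),puck=(330,350,198,218),disc=(210,240,245,272),cup=(345,385,245,290),housing=(262,320,228,282)).items(): print(n,d[y0:y1,x0:x1].sum())
print(env.state()['joint_vel'].round(3)); print(env.finish_job())
E
```

```text
loupe 0
puck 0
disc 0
cup 0
housing 0
[ 0.     0.013  0.001  0.013 -0.002  0.001  0.   ]
the job is handed in; nothing more can be done
None
```

The wheel's largest hole now sits over the lamp port, clicked in, and the job was handed in at about 11.5 s of the 51 s allowed. The hand-in reported no verdict.

**What I did:** The largest hole started on the side facing the robot, three clicks from the port. With the gripper shut, I put the fingertip into a scallop on that side and swept it clockwise in three strokes of about 60° each. I backed straight out after each stroke. The highest force I read was about 2 N, though I only sampled it between moves.

**Last checks:**
- **Hole over port:** the lit hole shows inside the specimen ring in both fixed camera views. I did not compute its distance from the port in millimetres.
- **Seated in the click:** the hole now facing the robot is within about one zoomed pixel of where the largest hole started.
- **Nothing else moved:** the before and after scene pictures show no change at the stand housing, cup, loupe or either specimen.
- **Robot clear:** the gripper was about 60 mm clear of the wheel and touching nothing.

No check failed. The only disagreement was in the first measurement: the cap-screw sightings from the two cameras differed by about 7 mm. I used the wheel holes instead, which agreed to about 2 mm.

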